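Free the vial turret: loosen its locking ring two turns and push the latch open

TASK

Free the vial turret of the sampler: with a fingertip, roll the large knurled locking ring on top of it anticlockwise (seen from above) through two full turns, to within a quarter turn, and only then push the small upright latch beside the turret all the way to its far end, away from you. Do not pinch the latch; leave the turret in its place and do not lift it, do not turn the small knurled cap of the gas filter, do not disturb the vials and other things standing about, and finish clear of everything.

Things in the scene. Friction and masses are not known exactly. Their poses are not given: they have to be found in the camera images.
- sampler: Fixed white sampler base. Origin: on the table under the axis of turret and ring. Its x axis points away from the robot within 0.35 rad, its y axis to the left. Deck 200 mm along x (centred), along y from -97 to +153 mm, deck top 40 mm above the table. Four 14 mm high lugs on the deck, 90 mm from the axis at 45 degrees, hold the turret in place.
- turret: Loose aluminium turret lying on the deck, coaxial with the ring. Origin at the centre of its underside, on the deck. Disc 168 mm diameter, 12 mm thick; a boss of 80 mm diameter to 70 mm above the table; 14 small capped vials stand on a circle of 70 mm radius (fixed to it), their tops 76 mm above the table. 0.7 kg.
- ring_top (a point): Centre of the flat top of the large knurled aluminium locking ring, on its upright axis, 102 mm above the table. Ring 95 mm in diameter (99 mm over 36 upright ridges on its rim), 24 mm high (78 to 102 mm above the table). The whole top is flat and may be pressed. The point turns with the ring; its -x axis lies along the engraved black index line on the top.
- hub: Non-turning hub; its 26 mm disc in the middle of the ring's top stands 1.2 mm proud, to look at only. At the start and after each full turn the ring's black line meets its short white line, on the robot's side. A spring washer lies under it: pressing on the ring meets 2 N, then 2 N more per mm, and ring and hub give up to 6 mm and spring back. Origin on the axis, 78 mm above the table.
- ring (a joint): Turn of the ring in rad, 0 at the start (tight, a stop), growing anticlockwise seen from above; two full turns are 12.57, the next stop is at 20. Drag 0.04 N m; it stays where left. The friction of a fingertip pressed about 4 mm down on the outer part of the top and led around in circles turns it, as do strokes along its rim; the finger may slip, so count the ring's turns, not the finger's.
- latch (a joint): Travel of the latch in m along the sampler's x axis, away from the robot: starts between 0 and 0.006, the far stop is at 0.042. At 0 its near face lies 31 mm to the -x side of the ring axis (sampler frame). Drag about 1.5 N; it stays where it is left.
- latch_push (a point): Centre of the near (-x) upright face of the grey latch block, the face to push on; moves with the latch. Block 18 mm along the sampler's x, 36 mm along y, its top 71 mm above the table, its face 45 to 69 mm above the table. It slides along x, 118 mm to the left (+y) of the ring axis. latch_c1 to latch_c4 are its near, far, left and right faces.
- filter: Fixed gas filter holder, to the left of the sampler: steel foot of 90 mm diameter, brass stubs 104 mm over all along its y axis. Origin under its centre on the table.
- filter_cap (a joint): Turn in rad of the small knurled cap (60 mm diameter) on the gas filter, its top 78 mm above the table; 0 at the start; must be left alone.
- vial_front: Loose amber vial, 14 mm diameter, 32 mm high, standing on the sampler's deck in its near right corner. Origin at its foot.
- vial_far: Loose vial of the same kind, standing on the deck beyond the latch's far end, in the far left corner. Origin at its foot.
- jar: Amber jar, 60 mm diameter, 100 mm high. Origin at its foot.
- beaker: Open glass beaker, 70 mm diameter, 80 mm high. Origin at its foot.
- wrench: Wrench 150 mm long lying on the table.
- carton: Cardboard box 90 x 130 x 160 mm. Origin under its centre.
- vial_tray: White divided tray 110 x 160 x 30 mm. Origin under its centre.
Mind the look-alikes: they are no part of the job. Leave any purple, red or turquoise look-alike of the beaker alone.

How it is judged (in metres and radians):
On the way, in this order (a step that is already met when the one before it is completed fails the run):
1. the locking ring is loosened by two full turns, within a quarter turn (value of joint ring between 10.99 and 14.14 rad), for 0.1 s.
2. the latch is pushed to its far end (value of joint latch above 0.037 m), for 0.2 s.
At the end, for the whole second after the job is handed in: The ring stands between 1.75 and 2.25 turns anticlockwise of tight, the latch within 5 mm of its far stop, the turret within 10 mm of its place and level, the filter cap turned by less than 0.35 rad, bystanders within 30 mm of their places, the loose vials, jar and beaker upright (all of step 1 and value of joint latch above 0.037 m and distance of turret from where it was at the start of the episode below 0.01 m and angle between turret's own z axis and vertical below 0.1 rad and value of joint filter_cap between -0.35 and 0.35 rad and distance of each of vial_front, vial_far, jar, beaker, wrench, carton, vial_tray from where it was at the start of the episode below 0.03 m and angle between each of vial_front, vial_far, jar, beaker's own z axis and vertical below 0.3 rad); the robot touches nothing.
It fails at once if the latch is pinched between the fingers ((contact force between the fingers and latch_c1 above 0.5 N and contact force between the fingers and latch_c2 above 0.5 N) or (contact force between the fingers and latch_c3 above 0.5 N and contact force between the fingers and latch_c4 above 0.5 N)).
It fails at once if the turret is lifted or pushed out of its place (distance of turret from where it was at the start of the episode above 0.012 m).
It fails at once if the filter's small cap is turned (value of joint filter_cap above 0.35 rad or value of joint filter_cap below -0.35 rad).
It fails at once if a bystander is knocked over, lifted or moved away (distance of any of vial_front, vial_far, jar, beaker, wrench, carton, vial_tray from where it was at the start of the episode above 0.03 m).
It also fails if it takes over 64 s, if anything falls off the work surface, if the arm or the gripper's body presses on something with over 40 N, if the wrist force passes 120 N, or if a joint passes its speed limit or range.

ROBOT

A 7-joint arm with a two-finger parallel gripper is mounted at the origin on the work surface. World frame = base frame: x ahead of the robot, y to its left, z up, the work surface at z = 0. Lengths are in m, angles in degrees, forces in N, time in s.
With the tool pointing down it reaches from about 0.425 to 0.875 m from the base axis. Payload 4.7 kg.
Tool frame: the origin (TCP) lies at the very end of the fingers, on their centre line; the grasp point (between the pads) lies 19 mm behind it; z points along the fingers, y is the direction in which the jaws open and shut (so a half turn about z gives the same grasp; the last joint's range is limited). The gripper opens to 87 mm and grips with 3 to 60 N. Pads are 19 mm wide; open, the fingers measure 117 mm over their backs; the gripper's body (75 mm by 190 mm) begins 51 mm behind the grasp point.
Start: joints at [-68.749, 18.392, -4.016, 83.108, 1.295, 78.541, -3.26], TCP at [0.227, 0.609, 0.223] pointing down, gripper open.
Joint ranges: [-163.93, 163.93], [-17.29, 119.83], [-79.2, 71.16], [3.27, 140.29], [-89.18, 269.18], [5.43, 117.66], [-154.24, 154.24]. Speed limits (degrees/s): [147.25, 147.25, 180, 180, 180, 180, 180].

INTERFACE

Orientations are given as [roll, pitch, yaw] about the fixed x, y, z axes, in that order (R = Rz(yaw) Ry(pitch) Rx(roll)).
In Python, from cell import * gives the robot as it stands.
- The arm moves only by the tool drive_tool, never from a script. Its argument "moves" is text: rows parted by semicolons, each of 5 numbers parted by spaces: the shift along the tool's x, y, z in m, then the turn about the tool's z in degrees, then the gripper's target within -1 to 1 (fully open at 1, half-way at 0, shut at -1). In form: x y z yaw fingers; .... A call has exactly 8 rows; each row is the pose to reach, as a shift and turn from the pose commanded when the call began, along the tool's axes at that moment; what a row does not reach only later rows make up. A row lasts 1/10 s, in which the tool goes at most 50 mm and 8.59 degrees, less where a joint would pass 70% of its speed; a pose out of reach is approached as far as the arm can. A call with a gripper value outside its range is refused whole. The fingers move at their own pace and stop on an object; "grip_force" is the grip in N (left out, the last holds). Time passes only in rows, so rows that repeat a pose let the fingers close, or fill a call up. It gives the time, the measured TCP pose, the force and the opening at its end, in the units of the state.
- get_obs(): the state, without advancing time (a new reading comes with each control period).
- read_camera(name): name is "scene" or "top" or "wrist"; returns (picture, depth): 420x560x3 uint8, red, green, blue; 420x560 float32, m along the optical axis (not along the pixel's ray), 0 where there is no reading.
- calibration(name): a dict with "intrinsics" (3x3 intrinsics, pixels), "cam_to_world" (4x4, takes a point from camera to world coordinates); the wrist camera has in their place "T_tool_cam" (4x4, takes a point from camera to tool coordinates, whose origin is the TCP and whose axes are the flange's). Camera axes: x right, y up, looking along -z (the intrinsics and any distortion apply to the point x, -y, -z); pixel columns grow to the right and rows downward; lengths in m; the calibration is good to about 2 mm. A picture is of the moment at which its call begins: read the wrist's pose just before it. calibration takes no time and is no camera call.
- sign_off(): hands the job in, once; it reports no verdict.
Trained networks look in the newest picture that a camera, given by its name, has taken for a name from the list of things; names that differ only in an ending like _2 or _b are one class to them, and where a whole thing is asked for, a point or a joint stands for the part that bears it (a point fixed in the world has none). Each returns a list of dicts, best first, with "conf" (0 to 1); they miss things now and then, are a little off and sometimes report something else, mostly with a low value. They report only what shows in the picture. A call takes as long as a camera call. They do not tell look-alikes from the thing itself.
- search_frame(camera, name): "uv" ([column, row] in pixels, amid what is visible of it).
- pinpoint(camera, name): "uv" ([column, row] in pixels: a listed point, or the origin of a listed thing).
The state is a dict: "time_s": time; "qpos": joint angles; "joint_velocities": joint speeds; "effort": joint torques, N m; "tool_pos": TCP position; "tool_rot": TCP orientation; "force": force on the tool from outside, world axes, zero at the start; "wrist_torque": the same for the moment, N m; "grip_width": finger opening in m.
Only numpy, scipy, OpenCV 4.12 (cv2) and the standard library are available. Lean on these libraries where they do the work, as an engineer would, in place of code of your own. Each camera call takes 0.05 s, during which the arm holds its last target. There are 200 camera calls.

## Working session

There is one attempt and no reset: what is moved stays moved. The work goes in short steps, Python scripts to look and compute and a tool call to move; the robot and the scene stay as the last step left them, time stands still between calls to the robot, and variables do not carry over. Pictures are saved under pics/ and viewed, about 8 in all and at most 12, crops included, and the job is handed in when it is done.

Besides the shell and the picture viewer there is one more tool, called after ">>>" as name(argument=value, ...) on one line, values as JSON. drive_tool: Moves the arm, as the interface text tells. Its arguments: {"type":"object","properties":{"moves":{"type":"string"},"grip_force":{"type":"number"}},"required":["moves"]}

```bash
mkdir -p pics
cat > h.py <<'E'
from cell import *
import numpy as np, cv2
from scipy.spatial.transform import Rotation as R
def cam_T(name):
    c=calibration(name)
    if name!='wrist': return np.array(c['intrinsics']),np.array(c['cam_to_world'])
    o=get_obs(); T=np.eye(4); T[:3,:3]=R.from_euler('xyz',o['tool_rot'],degrees=True).as_matrix(); T[:3,3]=o['tool_pos']
    return np.array(c['intrinsics']),T@np.array(c['T_tool_cam'])
def ray(K,T,uv):
    d=np.linalg.inv(K)@[uv[0],uv[1],1]; d=T[:3,:3]@np.array([d[0],-d[1],-d[2]]); return T[:3,3],d
def at_z(K,T,uv,z):
    o,d=ray(K,T,uv); return o+d*(z-o[2])/d[2]
def proj(K,T,p):
    q=np.linalg.inv(T)@np.append(p,1); v=K@[q[0],-q[1],-q[2]]; return v[:2]/v[2]
def save(n,im): cv2.imwrite('pics/'+n+'.png',im[:,:,::-1])
E
python3 - <<'E'
from h import *
print(get_obs()); print({k:v for k,v in calibration('wrist').items()}); print(calibration('top'))
ims=[]
for n in ['scene','top']:
    K,T=cam_T(n); im,d=read_camera(n); save(n+'0',im); ims.append(im)
    for t,z in [('ring_top',.102),('latch_push',.057),('hub',.078),('turret',.04),('sampler',0),('filter',0),('filter_cap',.078),('vial_far',.04),('vial_front',.04),('jar',0),('carton',0),('beaker',0)]:
        try:
            for r in pinpoint(n,t)[:2]: print(n,t,r['uv'],round(r['conf'],2),at_z(K,T,r['uv'],z).round(4))
        except Exception as e: print(t,e)
E
```

```text
{'time_s': 0.0, 'qpos': array([-68.75037673,  18.43882533,  -4.01427727,  83.17658722,
         1.29504127,  78.53983155,  -3.26026032]), 'joint_velocities': array([-0.03398008, -0.00547706,  0.0510338 ,  0.15273548,  0.0360396 ,
        0.02214448,  0.08542152]), 'effort': array([-1.23783651e-03, -4.91283023e+01, -4.04572953e-01, -3.12526953e+01,
       -6.38540718e-02,  4.39358479e-02,  1.76492090e-04]), 'tool_pos': array([0.22688055, 0.60851877, 0.22144923]), 'tool_rot': array([-1.79889997e+02,  6.23796711e-03,  1.59558727e+02]), 'force': array([-0.0299634 ,  0.68740417,  0.43301949]), 'wrist_torque': array([-0.0089984 , -0.01795855, -0.03136953]), 'grip_width': 0.08701138836469835}
{'intrinsics': array([[322.03167208,   0.        , 277.17840389],
       [  0.        , 322.03167208, 212.84896934],
       [  0.        ,   0.        ,   1.        ]]), 'T_tool_cam': array([[ 6.11710271e-04,  9.65686217e-01,  2.59710909e-01,
         7.05983126e-02],
       [ 9.99999813e-01, -5.96824590e-04, -1.36170160e-04,
        -5.05801209e-04],
       [ 2.35042103e-05,  2.59710943e-01, -9.656864
[... 1720 characters left out ...]
78 ]
top turret [278.5, 215.5] 0.79 [ 0.5365 -0.0522  0.04  ]
top turret [278.9, 215.1] 0.37 [ 0.5377 -0.0533  0.04  ]
top sampler [280.3, 215.2] 0.74 [ 0.5408 -0.0578  0.    ]
top filter [150.9, 254.2] 0.97 [0.4215 0.3035 0.    ]
filter_cap it knows: beaker, carton, filter, hub, jar, latch_push, ring_top, sampler, turret, vial_far, vial_front, vial_tray, wrench
top vial_far [231.8, 192.7] 0.45 [0.5966 0.0788 0.04  ]
top vial_front [313.6, 241.5] 0.58 [ 0.4672 -0.1506  0.04  ]
top jar [180.4, 138.9] 0.55 [0.7532 0.2343 0.    ]
top carton [121.3, 165.5] 0.73 [0.6715 0.3994 0.    ]
top beaker [436.3, 233.4] 0.75 [ 0.5002 -0.502   0.    ]
top beaker [393.6, 239.0] 0.73 [ 0.4813 -0.3805  0.    ]
```

Run:
```python
import cv2,numpy as np
a=cv2.imread('pics/top0.png'); 
b=cv2.resize(a[120:300,100:460],None,fx=2.2,fy=2.2,interpolation=3)
cv2.imwrite('pics/c0.png',b)
```

```text
(no output)
```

View pics/c0.png

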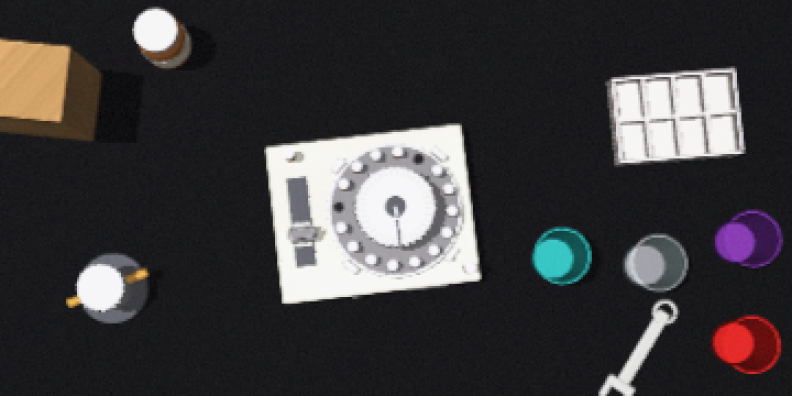

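View pics/scene0.png

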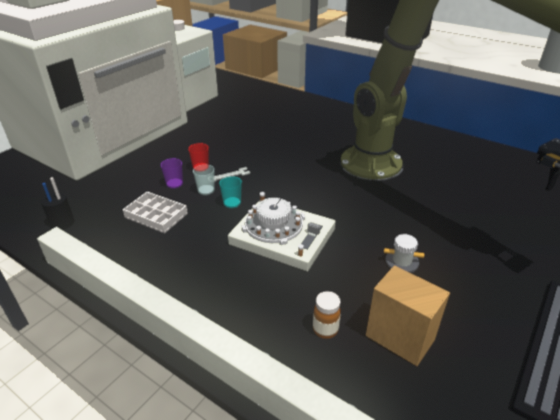

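The top view shows the sampler at crop (370,215), the ring at (395,207) with its black line pointing down at the robot, and the latch at (307,233). The filter is to the left and the coloured beakers to the right, clear of the work. Next I'll fit the geometry.

Run:
```python
from h import *
im=cv2.imread('pics/top0.png')[:,:,::-1]; K,T=cam_T('top')
g=im.min(2); m=(g>90).astype(np.uint8); m[:, :215]=0; m[:,330:]=0; m[:170]=0; m[265:]=0
c=max(cv2.findContours(m,0,2)[0],key=cv2.contourArea)[:,0]
P=np.array([at_z(K,T,p+0.0,.04)[:2] for p in c]).astype(np.float32)
r=cv2.minAreaRect(P*1000); print(r); 
a=np.deg2rad(r[2]); print('cands',np.rad2deg(a), (r[2]-90))
yaw=[t for t in (r[2],r[2]-90,r[2]+90) if abs(t)<30][0]; a=np.deg2rad(yaw)
ctr=np.array(r[0])/1000-0.028*np.array([-np.sin(a),np.cos(a)]); print('axis',ctr,'yaw',yaw)
for s in ['axis']:
  uv=proj(K,T,[*ctr,.102]); print('ring uv',uv)
q=cv2.resize(im[190:240,210:330],None,fx=6.6,fy=6.6,interpolation=2).copy()
for t in np.linspace(0,6.28,200):
  u=(proj(K,T,[ctr[0]+.0475*np.cos(t),ctr[1]+.0475*np.sin(t),.102])-[210,190]+.5)*6.6; cv2.circle(q,tuple(int(x) for x in u),1,(255,0,0),-1)
for dx,dy,z in [(-.1,-.097,.04),(-.1,.153,.04),(.1,-.097,.04),(.1,.153,.04),(-.031,.118,.071),(-.031,.136,.071),(-.031,.1,.071)]:
  w=[ctr[0]+dx*np.cos(a)-dy*np.sin(a),ctr[1]+dx*np.sin(a)+dy*np.cos(a),z]
  u=(proj(K,T,w)-[210,190]+.5)*6.6; cv2.circle(q,tuple(int(x) for x in u),4,(0,200,0),-1)
save('c1',q)
```

```text
((533.0252685546875, -25.7147216796875), (202.03366088867188, 250.9840850830078), 8.334111213684082)
cands 8.334111213684082 -81.66588878631592
axis [ 0.53708374 -0.05341903] yaw 8.334111213684082
ring uv [279.29326794 213.39237432]
```

View pics/c1.png

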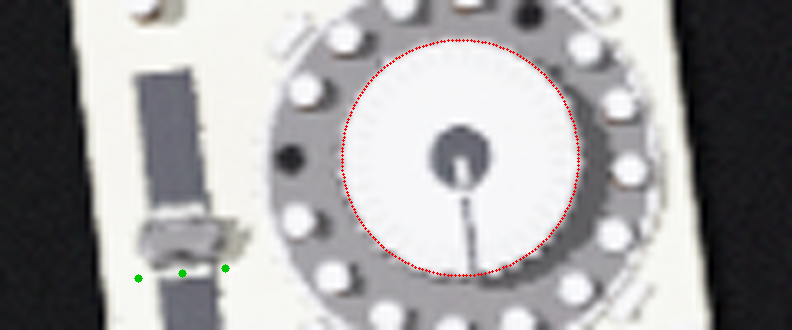

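The axis is at (0.537, -0.0535) with yaw 8.3°, and the reprojected ring circle matches the picture. Now I'll travel over, closing the fingers and aligning the tool with the sampler.

>>> drive_tool(moves="-0.03 -0.033 0 7.65 -1; -0.06 -0.066 0 15.3 -1; -0.09 -0.098 0 22.95 -1; -0.122 -0.131 0 30.6 -1; -0.153 -0.164 0 38.25 -1; -0.184 -0.196 0 45.9 -1; -0.215 -0.229 0 53.55 -1; -0.245 -0.262 0 61.2 -1", grip_force=30)

```text
time_s: 2.0
tool_pos: [0.3657, 0.2762, 0.2229]
tool_rot: [180.0, -0.0, 98.0]
force: [0.6, 0.5, 0.7]
grip_width: 0.0309
```

>>> drive_tool(moves="-0.046 0.012 0 0 -1; -0.092 0.023 0.01 0 -1; -0.138 0.035 0.02 0 -1; -0.183 0.047 0.035 0 -1; -0.228 0.058 0.05 0 -1; -0.27 0.069 0.06 0 -1; -0.31 0.079 0.075 0 -1; -0.346 0.088 0.093 0 -1")

```text
time_s: 2.8
tool_pos: [0.5037, -0.0536, 0.13]
tool_rot: [179.8, -0.0, 98.3]
force: [1.8, 1.3, 0.3]
grip_width: 0.0007
```

Run:
```python
from h import *
o=get_obs(); print(o['tool_pos'],o['tool_rot'],o['force'],o['qpos'],o['grip_width'])
K,T=cam_T('wrist'); im,d=read_camera('wrist')
q=im.copy()
c=[.537,-.0535]
for t in np.linspace(0,6.28,200):
  u=proj(K,T,[c[0]+.0475*np.cos(t),c[1]+.0475*np.sin(t),.102]); cv2.circle(q,tuple(int(x) for x in u),1,(255,0,0),-1)
a=np.deg2rad(8.33)
for dy in(.1,.118,.136):
  w=[c[0]-.031*np.cos(a)-dy*np.sin(a),c[1]-.031*np.sin(a)+dy*np.cos(a),.071]; cv2.circle(q,tuple(int(x) for x in proj(K,T,w)),3,(0,200,0),-1)
save('w1',q)
```

```text
[ 0.50366688 -0.05361655  0.12998852] [ 1.79838977e+02 -3.39546296e-03  9.83132875e+01] [1.78791394 1.25747645 0.31044149] [-32.8897157    4.85506746  37.92920939 111.28363709  -3.3415441
  64.76481023  14.67072734] 0.0006840453064732797
```

View pics/w1.png

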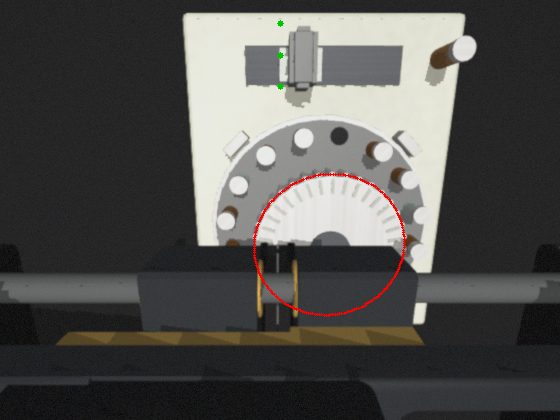

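The wrist view shows the closed fingers over the near part of the ring. The predicted ring circle matches, and the latch at (303,57) is a few mm forward of its zero. Pressing down now.

>>> drive_tool(moves="0 0 0.01 0 -1; 0 0 0.02 0 -1; 0 0 0.025 0 -1; 0 0 0.028 0 -1; 0 0 0.03 0 -1; 0 0 0.032 0 -1; 0 0 0.032 0 -1; 0 0 0.032 0 -1")

```text
time_s: 3.65
tool_pos: [0.5017, -0.0499, 0.0986]
tool_rot: [-179.9, -0.1, 98.5]
force: [-6.3, 1.9, 9.5]
grip_width: 0.0005
```

>>> drive_tool(moves="-0.0133 0.0007 0 0 -1; -0.0252 0.0064 0 0 -1; -0.0341 0.0162 0 0 -1; -0.0386 0.0287 0 0 -1; -0.0379 0.0419 0 0 -1; -0.0322 0.0539 0 0 -1; -0.0224 0.0628 0 0 -1; -0.0099 0.0673 0 0 -1")

```text
time_s: 4.45
tool_pos: [0.5725, -0.0527, 0.0995]
tool_rot: [179.8, 0.2, 98.3]
force: [-1.8, -3.0, 7.6]
grip_width: 0.0003
```

Run:
```python
from h import *
im,d=read_camera('top'); a=cv2.resize(im[180:250,210:330],None,fx=5,fy=5,interpolation=2)
im,d=read_camera('wrist'); b=im
h=350; b=cv2.resize(b,(466,350)); 
save('m1',cv2.resize(np.hstack([a,b]),(800,263)))
```

```text
(no output)
```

View pics/m1.png

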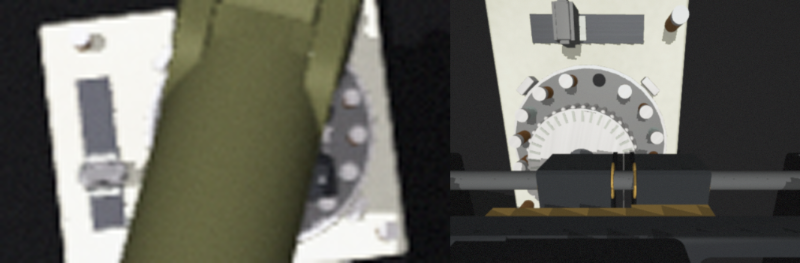

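The top view is blocked by the arm; the wrist camera sees the left half of the ring. I'll stop at three quarters of a turn, where the line should show there.

>>> drive_tool(moves="0.0133 -0.0007 0 0 -1; 0.0252 -0.0064 0 0 -1; 0.0341 -0.0162 0 0 -1; 0.0386 -0.0287 0 0 -1; 0.0386 -0.0287 0 0 -1; 0.0386 -0.0287 0 0 -1; 0.0386 -0.0287 0 0 -1; 0.0386 -0.0287 0 0 -1")

```text
time_s: 5.35
tool_pos: [0.5379, -0.0161, 0.0995]
tool_rot: [179.8, -0.1, 98.5]
force: [-1.9, 1.5, 8.2]
grip_width: 0.0003
```

```bash
cat > un.py <<'E'
from h import *
import sys
# rectified view of the ring top from the wrist camera: 8 px/mm-ish, world x up, y left, polar marks each 30 deg
c=np.array([.537,-.0535]); K,T=cam_T('wrist'); z=.102-float(sys.argv[2]); im,d=read_camera('wrist')
s=.06; N=400
src=np.float32([proj(K,T,[c[0]+i*s,c[1]+j*s,z]) for i,j in [(1,1),(1,-1),(-1,-1),(-1,1)]])
H=cv2.getPerspectiveTransform(src,np.float32([(0,0),(N,0),(N,N),(0,N)]))
q=cv2.warpPerspective(im,H,(N,N)); b=cv2.resize(im,(533,400))
save(sys.argv[1],cv2.resize(np.hstack([q,b]),(800,343)))
E
python3 un.py u1 .0035
```

```text
(no output)
```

View pics/u1.png

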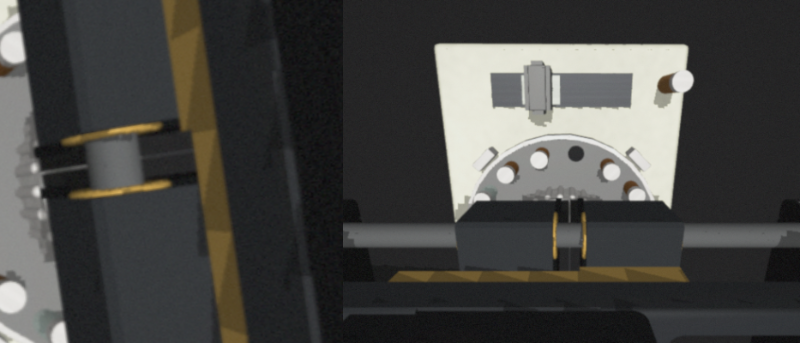

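>>> drive_tool(moves="-0.0007 -0.0132 0 0 -1; -0.0064 -0.0252 0 0 -1; -0.0162 -0.0341 0 0 -1; -0.0287 -0.0386 0 0 -1; -0.0287 -0.0386 -0.01 0 -1; -0.0287 -0.0386 -0.03 0 -1; -0.06 -0.035 -0.04 0 -1; -0.1 -0.02 -0.04 0 -1")

```text
time_s: 6.2
tool_pos: [0.5326, -0.117, 0.1398]
tool_rot: [179.8, -0.1, 98.7]
force: [1.6, 0.3, 0.5]
grip_width: 0.0004
```

```bash
python3 un.py u2 0; python3 -c "
from h import *
o=get_obs(); print(o['tool_pos'],o['force'],o['time_s'])"
```

```text
[ 0.53505828 -0.12626885  0.13964694] [ 2.60222189 -5.07882253  1.71623571] 6.25
```

View pics/u2.png

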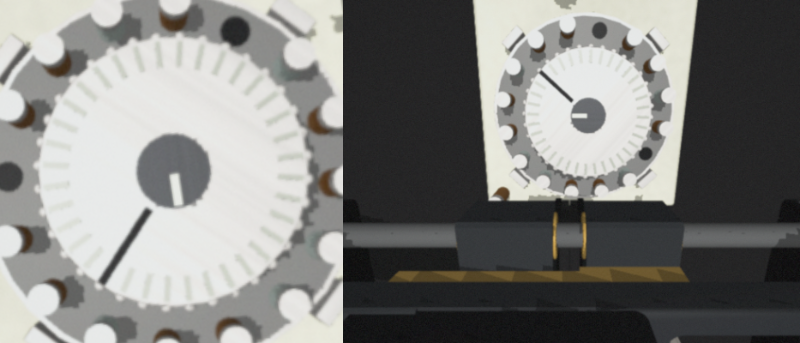

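In the rectified view the black line points from centre (172,172) to (102,283), and the white line points slightly right of down. The ring is about 41° short of one full turn, so it has turned about 319° for 360° of finger travel. It needs about 401° more, which is about 450° of finger travel.

>>> drive_tool(moves="0.04 -0.012 0 0 -1; 0.0713 -0.0186 0 0 -1; 0.0713 -0.0186 0 0 -1; 0.0713 -0.0186 0.015 0 -1; 0.0713 -0.0186 0.03 0 -1; 0.0713 -0.0186 0.036 0 -1; 0.0713 -0.0186 0.041 0 -1; 0.0713 -0.0186 0.041 0 -1")

```text
time_s: 7.05
tool_pos: [0.5018, -0.0511, 0.0974]
tool_rot: [-179.9, -0.1, 98.4]
force: [-5.5, 1.7, 11.8]
grip_width: 0.0007
```

>>> drive_tool(moves="-0.0133 0.0007 0 0 -1; -0.0252 0.0064 0 0 -1; -0.0341 0.0162 0 0 -1; -0.0386 0.0287 0 0 -1; -0.0379 0.0419 0 0 -1; -0.0322 0.0539 0 0 -1; -0.0224 0.0628 0 0 -1; -0.0099 0.0673 0 0 -1")

```text
time_s: 7.85
tool_pos: [0.5729, -0.0537, 0.0989]
tool_rot: [179.8, 0.2, 98.3]
force: [-1.8, -3.1, 8.7]
grip_width: 0.0004
```

>>> drive_tool(moves="0.0133 -0.0007 0 0 -1; 0.0252 -0.0064 0 0 -1; 0.0341 -0.0162 0 0 -1; 0.0386 -0.0287 0 0 -1; 0.0379 -0.0419 0 0 -1; 0.0322 -0.0539 0 0 -1; 0.0224 -0.0628 0 0 -1; 0.0099 -0.0673 0 0 -1")

```text
time_s: 8.65
tool_pos: [0.5045, -0.0498, 0.099]
tool_rot: [179.7, -0.1, 98.5]
force: [0.5, 3.1, 8.0]
grip_width: 0.0003
```

>>> drive_tool(moves="-0.0133 0.0007 0 0 -1; -0.0252 0.0064 0 0 -1; -0.0341 0.0162 0 0 -1; -0.0386 0.0287 0 0 -1; -0.0386 0.0287 0 0 -1; -0.0386 0.0287 -0.02 0 -1; -0.0786 0.0287 -0.04 0 -1; -0.0786 0.0287 -0.04 0 -1")

```text
time_s: 9.45
tool_pos: [0.5445, -0.1314, 0.1403]
tool_rot: [179.7, 0.3, 98.0]
force: [0.1, -1.5, 0.3]
grip_width: 0.0008
```

```bash
python3 un.py u3 0; python3 -c "
from h import *
o=get_obs(); print(o['tool_pos'],o['force'],o['time_s'])"
```

```text
[ 0.54359762 -0.12870219  0.13874787] [-0.96716063  0.89778154 -0.15338719] 9.5
```

View pics/u3.png

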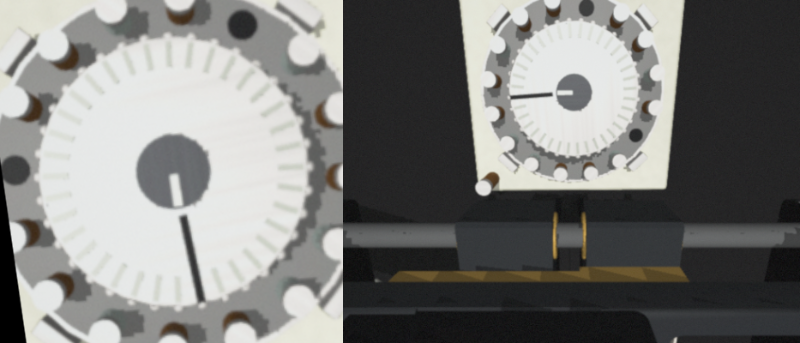

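The black line now meets the hub's white line, a few degrees past it, so the ring stands at two turns. Next is the latch: travel at height and come down on its near side.

>>> drive_tool(moves="0.045 -0.015 0 0 -1; 0.09 -0.03 0 0 -1; 0.135 -0.045 0 0 -1; 0.175 -0.058 0 0 -1; 0.193 -0.063 0 0 -1; 0.193 -0.063 0 0 -1; 0.193 -0.063 0.03 0 -1; 0.193 -0.063 0.04 0 -1")

```text
time_s: 10.3
tool_pos: [0.4507, 0.0558, 0.0948]
tool_rot: [-179.8, 0.1, 98.3]
force: [-0.5, -0.6, -0.3]
grip_width: 0.0003
```

Run:
```python
from h import *
o=get_obs(); a=np.deg2rad(8.33); d=o['tool_pos'][:2]-[.537,-.0535]
print(o['tool_pos'],o['tool_rot'][2],'local',d@[np.cos(a),np.sin(a)],d@[-np.sin(a),np.cos(a)])
```

```text
[0.45074664 0.05578013 0.09477656] 98.32493265920147 local -0.06951150933920625 0.12062312205404792
```

>>> drive_tool(moves="-0.002 0 0.015 0 -1; -0.002 0 0.03 0 -1; -0.002 0 0.041 0 -1; -0.002 0 0.041 0 -1; -0.002 0.01 0.041 0 -1; -0.002 0.02 0.041 0 -1; -0.002 0.03 0.041 0 -1; -0.002 0.035 0.041 0 -1")

```text
time_s: 11.1
tool_pos: [0.4883, 0.06, 0.0561]
tool_rot: [180.0, 0.0, 98.4]
force: [-2.1, -0.7, 1.2]
grip_width: 0.0005
```

>>> drive_tool(moves="0 0.006 0 0 -1; 0 0.012 0 0 -1; 0 0.018 0 0 -1; 0 0.024 0 0 -1; 0 0.028 0 0 -1; 0 0.03 0 0 -1; 0 0.03 0 0 -1; 0 0.03 0 0 -1")

```text
time_s: 11.9
tool_pos: [0.5169, 0.0642, 0.0557]
tool_rot: [179.9, -0.0, 98.4]
force: [-0.2, 0.2, -0.6]
grip_width: 0.0008
```

Run:
```python
from h import *
o=get_obs(); a=np.deg2rad(8.33); d=o['tool_pos'][:2]-[.537,-.0535]
print(o['tool_pos'],o['force'],'local',d@[np.cos(a),np.sin(a)],d@[-np.sin(a),np.cos(a)])
K,T=cam_T('wrist'); im,_=read_camera('top'); b,_=read_camera('wrist')
save('l1',np.hstack([cv2.resize(im[180:250,210:330],None,fx=3.5,fy=3.5,interpolation=2),cv2.resize(b,(326,245))]))
```

```text
[0.51693981 0.06419112 0.05569794] [-0.22372043  0.21095678 -0.58793323] local -0.0027981375979646435 0.11935569143720964
```

View pics/l1.png

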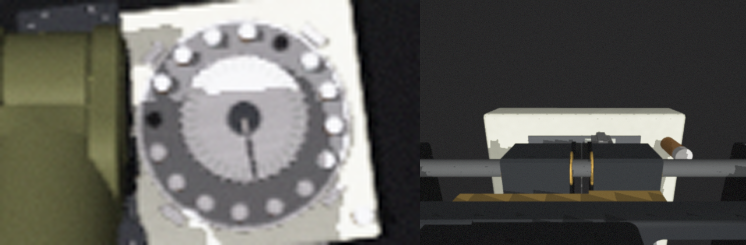

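>>> drive_tool(moves="0 0.002 0 0 -1; 0 0.004 0 0 -1; 0 0.006 0 0 -1; 0 0.008 0 0 -1; 0 0.01 0 0 -1; 0 0.011 0 0 -1; 0 0.012 0 0 -1; 0 0.012 0 0 -1")

```text
time_s: 12.8
tool_pos: [0.5218, 0.065, 0.0545]
tool_rot: [-179.1, -0.1, 98.3]
force: [-17.3, -2.3, 13.3]
grip_width: 0.0002
```

It has met the far stop: 17 N of resistance, and the tool stalled. Backing off and rising clear.

>>> drive_tool(moves="0 -0.01 0 0 -1; 0 -0.025 0 0 -1; 0 -0.035 0 0 -1; 0 -0.035 -0.03 0 -1; 0 -0.035 -0.07 0 -1; 0 -0.035 -0.11 0 -1; -0.04 -0.035 -0.13 0 -1; -0.06 -0.035 -0.15 0 -1")

```text
time_s: 13.6
tool_pos: [0.5036, -0.001, 0.2076]
tool_rot: [179.8, 0.0, 98.3]
force: [0.2, -0.9, -0.8]
grip_width: 0.0003
```

Run:
```python
from h import *
o=get_obs(); print(o['tool_pos'],o['force'])
K,T=cam_T('wrist'); q,_=read_camera('wrist'); q=q.copy(); a=np.deg2rad(8.33)
for dx in (.006,.011):
 for dy in(.1,.118,.136):
  w=[.537+dx*np.cos(a)-dy*np.sin(a),-.0535+dx*np.sin(a)+dy*np.cos(a),.071]; cv2.circle(q,tuple(int(x) for x in proj(K,T,w)),2,(0,200,0) if dx>.01 else (255,0,0),-1)
b,_=read_camera('top'); b=cv2.resize(b[120:300,100:460],(560,280))
save('f1',cv2.resize(np.vstack([q,b]),(480,600)))
for n,z in [('vial_far',.04),('vial_front',.04),('jar',0)]:
  print(n,[at_z(*cam_T('top'),r['uv'],z).round(3) for r in pinpoint('top',n)[:1]])
```

```text
[ 0.50356532 -0.0010171   0.20764066] [ 0.17059859 -0.85000502 -0.84740498]
vial_far []
vial_front [array([ 0.467, -0.152,  0.04 ])]
jar [array([0.745, 0.242, 0.   ])]
```

View pics/f1.png

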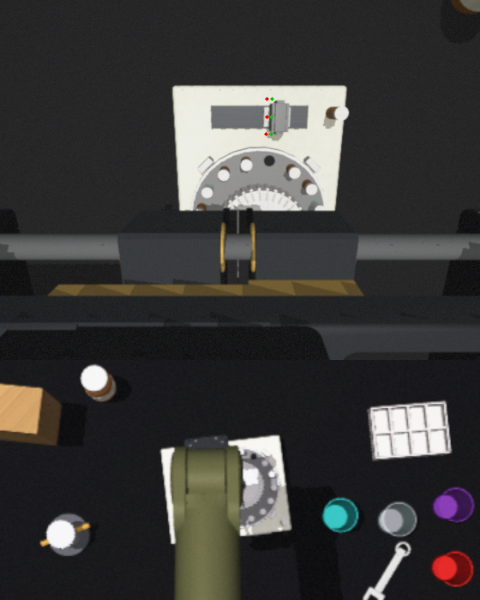

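The latch's near top edge lies on the predicted far-stop marks. Vials and bystanders are in their places, and the tool is clear at z = 0.21.

```bash
python3 -c "
from cell import *
print(sign_off())"
```

```text
the job is handed in; nothing more can be done
None
```

The turret should be free: the ring is loosened two full turns and the latch is pushed to its far end. I handed the job in at about 14 s; no verdict is reported.

- **Ring:** I pressed the closed fingertips about 4 mm down on the outer top and led them round anticlockwise. The finger slipped by about 11%: after one finger circle the line showed about 319° of ring turn. I added about 450° of finger travel. The black line then stood within about 5° of the hub's white line, and it still looked aligned in a later top view during the latch push.
- **Latch:** I pushed its near face with the closed fingers until the far stop resisted at about 17 N and the tool stalled. The wrist picture afterwards shows its near edge at the predicted far-stop position.
- **Other things:** The last pictures show the turret, filter, both vials and the other bystanders where they started. The jar's last estimate is within about 1 cm of its first, which is network noise. The network did not find `vial_far` in the last top view because the arm hid it, but it stands upright in the wrist view.
- **Tool:** It finished 10 cm above everything under it with about zero contact force.

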